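Key the sample carousel onto its pin and press it home

ROBOT

A 6-joint arm with a two-finger parallel gripper is mounted at the origin on the work surface. World frame = base frame: x ahead of the robot, y to its left, z up, the work surface at z = 0. Lengths are in mm, angles in degrees, forces in N, time in s.
With the tool pointing down it reaches from about 350 to 850 mm from the base axis. Payload 8.1 kg.
Tool frame: the origin (TCP) lies between the finger pads; the fingertips stand 22 mm ahead of it and the grasp point (between the pads) lies 3 mm ahead of it; z points along the fingers, y is the direction in which the jaws open and shut (so a half turn about z gives the same grasp; the last joint's range is limited). The gripper opens to 85 mm and grips with 20 to 120 N. Pads are 22 mm wide; open, the fingers measure 114 mm over their backs; the gripper's body (76 mm by 85 mm) begins 54 mm behind the grasp point. The pads swing forward as they close: fully open they stand 13 mm farther back than shut.
Start: joints at [62.888, 7.471, 85.268, -0, 87.261, -4.893], TCP at [226.871, 555.459, 232.292] pointing down, gripper open.
Joint ranges: [-169.43, 169.43], [-51.17, 129.36], [1.28, 143.12], [-76.62, 256.62], [0, 156.53], [-152.29, 152.29]. Speed limits (degrees/s): [136.94, 136.94, 159.86, 180, 180, 180].

INTERFACE

Orientations are given as [roll, pitch, yaw] about the fixed x, y, z axes, in that order (R = Rz(yaw) Ry(pitch) Rx(roll)).
In Python, from bench import r gives the robot as it stands.
- The arm moves only by the tool drive_tool, never from a script. Its argument "moves" is a list of rows, each a list of 2 entries, a list of its own where there are three numbers: the shift along the world's x, y, z in mm, then the turn about the world's z in degrees. A call has exactly 8 rows; each row is the pose to reach, as a shift and turn from the pose commanded when the call began; what a row does not reach only later rows make up. A row lasts 1/12 s, in which the tool goes at most 41.7 mm and 7.16 degrees, less where a joint would pass 70% of its speed; a pose out of reach is approached as far as the arm can. A call with a gripper value outside its range is refused whole. "fingers" is the finger opening in mm, from 0 to 85.4, set as the call begins (left out, the last holds). The fingers move at their own pace and stop on an object; "squeeze" is the grip in N (left out, the last holds). Time passes only in rows, so rows that repeat a pose let the fingers close, or fill a call up. It gives the time, the measured TCP pose, the force and the opening at its end, in the units of the state.
- r.sense(): the state, without advancing time (a new reading comes with each control period).
- r.snapshot(name): name is "side" or "top"; returns a dict with "pixels" (420x560x3 uint8, red, green, blue), "camera_matrix" (3x3 intrinsics, pixels), "xyz" and "orientation" of the camera in the world. Camera axes: x right, y down, z forward; pixel columns grow to the right and rows downward; lengths in mm; the calibration is good to about 2 mm. A picture is of the moment at which its call begins. There is no depth.
- r.hand_in(): hands the job in, once; it reports no verdict.
The state is a dict: "time": time; "joint_pos": joint angles; "qd": joint speeds; "joint_efforts": joint torques, N m; "tool_pos": TCP position; "tcp_rot": TCP orientation; "ft_force": force on the tool from outside, world axes, zero at the start; "wrist_torque": the same for the moment, N m; "finger_gap": finger opening in mm.
Only numpy, scipy, OpenCV 4.12 (cv2) and the standard library are available. Lean on these libraries where they do the work, as an engineer would, in place of code of your own. Each camera call takes 0.05 s, during which the arm holds its last target.

TASK

The blue sample carousel is sitting raised on the spindle of the white reader base. Turn it with a fingertip (it has an orange peg to push) until the yellow-edged notch in its rim stands over the red pin, then press it down at its grey hub until it is fully home on the base, and take your hand away. Never lift the carousel, and leave the other things on the bench where they are.

Things in the scene. Friction and masses are not known exactly. Their poses are not given: they have to be found in the camera images.
- base: white round reader base, 184 mm across, 38 mm high, fixed to the bench. Origin: on its vertical axis at the bench surface; z up; x points from the axis to the red pin. In its middle a steel seat (90 mm across, top 42 mm above the bench) on which the carousel ends up, and a spindle 20 mm thick (top at 64 mm).
- collar (a joint): black friction collar, 76 mm across, around the spindle; the raised carousel rests on it. 0: up, its top 52 mm above the bench; 0.010 m: down, the carousel on the seat. It slides straight down when the hub is pressed with roughly 5 N, has no spring and stays where it is left.
- pin (a point): tip of the red locating pin (9 mm thick, coned tip, 12 mm tall) on the base, 64 mm from the axis, tip 50 mm above the bench. A small red block on the edge of the base, 85 mm from the axis, marks its direction and stays visible when the carousel covers the pin.
- carousel: blue twelve-sided disc, loose, 152 mm across, 10 mm thick, 0.2 kg, vial caps nearly flush on top. Origin: on its axis at the underside; z up; x points to the notch. Its hub sits on the spindle with 1 mm play; it turns freely, friction stops it. Underside 52 mm above the bench at the start (2 mm over the pin), 42 mm when home; off the notch the pin stops it at 50 mm.
- notch (a point): point in the notch of the carousel that belongs over the pin: 64 mm from the carousel's axis, at the height of its underside, mid-way across the notch. The notch is 18 mm wide, has yellow edges, and is open at the rim from 52 mm out.
- hub_top (a point): centre of the flat top of the carousel's grey hub, 40 mm across, 30 mm above the carousel's underside (20 mm above the disc's top); the place to press.
- peg (a point): middle of the upright orange finger peg on the carousel, opposite the notch, 58 mm from the axis; 14 mm thick, rising from the disc's top to 40 mm above it (this point is half-way up, 20 mm above the disc's top).
- petri: closed petri dish with green culture, 90 mm across, 19 mm high; loose bystander, to be left alone. Origin at the underside.
- stain_jar: small amber stain jar with black cap, 44 mm across, 55 mm high; loose bystander, to be left alone. Origin at the underside.
- tube: clear capped centrifuge tube with green cap, lying, 100 mm long and 29 mm high; loose bystander, to be left alone. Origin at the underside, on the bench.
- pipette: purple hand pipette, lying, 240 mm long and 26 mm high; loose bystander, to be left alone. Origin at the underside, on the bench.
- water: clear water bottle with white cap, 84 mm across, 210 mm high; loose bystander, to be left alone. Origin at the underside.
- glasses: pair of spectacles standing on the bench, 140 mm deep and 120 mm wide, 50 mm high; loose bystander, to be left alone. Origin at the underside, on the bench.
- wash_beaker: small empty glass beaker, 62 mm across, 70 mm high; loose bystander, to be left alone. Origin at the underside.
Things that resemble listed ones, but are neither listed nor needed, are in the scene too. Of the things that look like the base, the smallest one is meant.

How it is judged (in metres and radians):
On the way, in this order (a step that is already met when the one before it is completed fails the run):
1. the carousel, still raised, is turned until its notch stands over the pin (horizontal distance between notch and pin below 0.009 m and z of carousel in the frame of base above 0.0475 m), for 0.1 s.
2. the carousel is pressed down by the fingers and is fully home (z of carousel in the frame of base below 0.0445 m and horizontal distance between notch and pin below 0.008 m and angle between carousel's own z axis and vertical below 0.06 rad and contact force between the fingers and carousel above 1 N).
At the end, for the whole second after the job is handed in: The carousel lies level and at rest on the seat (underside less than 44.5 mm above the bench, tilt under 0.06 rad) with the pin in its notch (notch point within 8 mm of the pin, seen from above) (z of carousel in the frame of base below 0.0445 m and horizontal distance between notch and pin below 0.008 m and angle between carousel's own z axis and vertical below 0.06 rad and linear speed of carousel below 0.01 m/s and angular speed of carousel below 0.1 rad/s); the robot touches nothing.
It fails at once if the carousel is lifted (more than 8 mm above its starting height) or tipped (over 0.2 rad) (z of carousel in the frame of base above 0.06 m or angle between carousel's own z axis and vertical above 0.2 rad).
It fails at once if another thing on the bench is moved by more than 20 mm (distance of any of petri, stain_jar, tube, pipette, water, glasses, wash_beaker from where it was at the start of the episode above 0.02 m).
It also fails if it takes over 51 s, if anything falls off the work surface, if the arm or the gripper's body presses on something with over 40 N, if the wrist force passes 120 N, or if a joint passes its speed limit or range.

## Working session

There is one attempt and no reset: what is moved stays moved. The work goes in short steps, Python scripts to look and compute and a tool call to move; the robot and the scene stay as the last step left them, time stands still between calls to the robot, and variables do not carry over. Pictures are saved under pics/ and viewed, and the job is handed in when it is done.

Besides the shell and the picture viewer there is one more tool, called after ">>>" as a command line: name --argument value ..., lists and objects as JSON in quotes. drive_tool: Moves the arm, as the interface text tells. Its arguments: {"type":"object","properties":{"moves":{"type":"array","items":{"type":"array"}},"fingers":{"type":"number"},"squeeze":{"type":"number"}},"required":["moves"]}

```bash
mkdir -p pics; cat > h.py <<'E'
from bench import r
import numpy as np, cv2, json
from scipy.spatial.transform import Rotation as R
def snap(n,f):
    s=r.snapshot(n); np.save('pics/'+f+'.npy',s['pixels']); cv2.imwrite('pics/'+f+'.png',cv2.cvtColor(np.array(s['pixels']),cv2.COLOR_RGB2BGR))
    d={k:np.array(s[k]).tolist() for k in ('camera_matrix','xyz','orientation')}
    json.dump(d,open('pics/'+f+'.json','w')); return s
E
python3 - <<'E'
from h import *
for n in ('top','side'):
    s=snap(n,n+'0'); print(s['camera_matrix'],s['xyz'],s['orientation'])
print(r.sense())
E
```

```text
[[409.65142171   0.         274.68042081]
 [  0.         409.65142171 205.95782145]
 [  0.           0.           1.        ]] [ 262.66318903  -60.37750456 1312.6269677 ] [-1.68484535e+02 -4.76463780e-02 -9.11055861e+01]
[[498.58016001   0.         285.94107515]
 [  0.         498.58016001 203.3444042 ]
 [  0.           0.           1.        ]] [  339.33849709 -1124.43017819   870.20966335] [-1.25747703e+02 -8.17759008e-02 -1.00958531e+01]
{'time': 0.1, 'joint_pos': array([ 6.28898951e+01,  7.51354669e+00,  8.53251926e+01, -9.02078016e-05,
        8.72615260e+01, -4.89454793e+00]), 'qd': array([-0.02493704, -0.08477601, -0.11333205, -0.05138339,  0.00601625,
       -0.04461877]), 'joint_efforts': array([ 1.06674954e-03, -5.70949066e+01, -5.01941836e+01, -1.60565246e-04,
        7.84680858e-03,  2.24159481e-05]), 'tool_pos': array([226.61522975, 555.0053584 , 231.29986607]), 'tcp_rot': array([-1.79900093e+02, -8.46506945e-03,  1.57784440e+02]), 'ft_force': array([-1.34770557, -0.51218773, -0.0743035 ]), 'wrist_torque': array([-0.00322836,  0.01876931, -0.01009452]), 'finger_gap': 85.32197117859738}
```

View pics/top0.png

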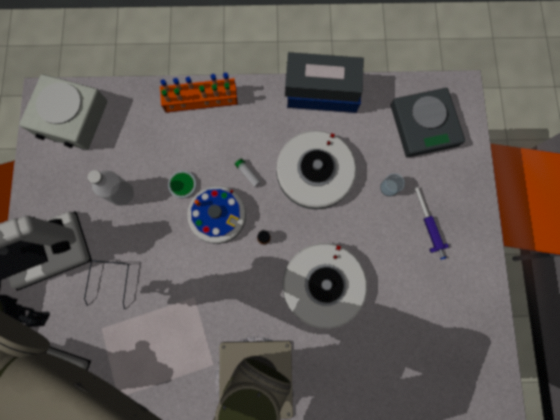

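View pics/side0.png

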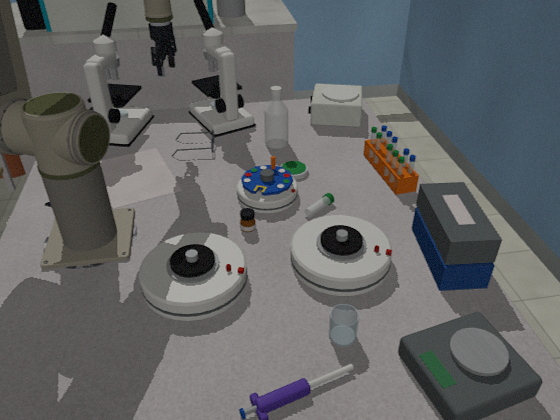

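The carousel on its base is at about (215,213) in the top view and (267,180) in the side view. I'll zoom in on both.

```bash
python3 - <<'E'
import cv2
a=cv2.imread('pics/top0.png')[170:260,150:285]; b=cv2.imread('pics/side0.png')[140:240,215:345]
cv2.imwrite('pics/z1.png',cv2.resize(a,None,fx=5.5,fy=5.5,interpolation=cv2.INTER_CUBIC))
cv2.imwrite('pics/z2.png',cv2.resize(b,None,fx=5.5,fy=5.5,interpolation=cv2.INTER_CUBIC))
E
```

```text
(no output)
```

View pics/z1.png

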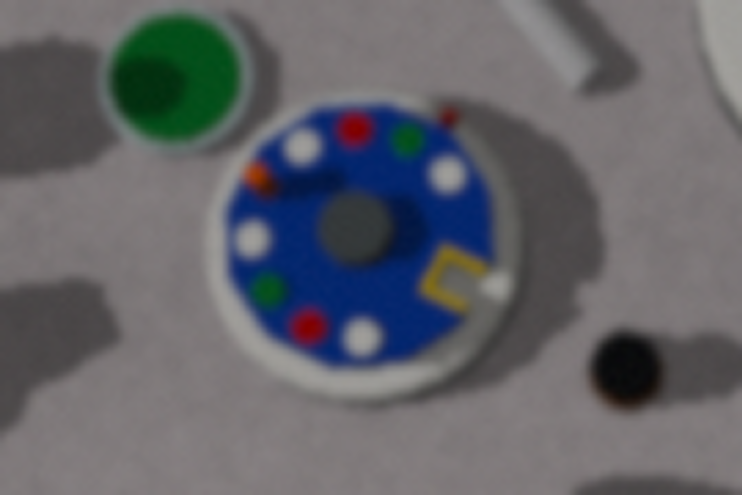

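View pics/z2.png

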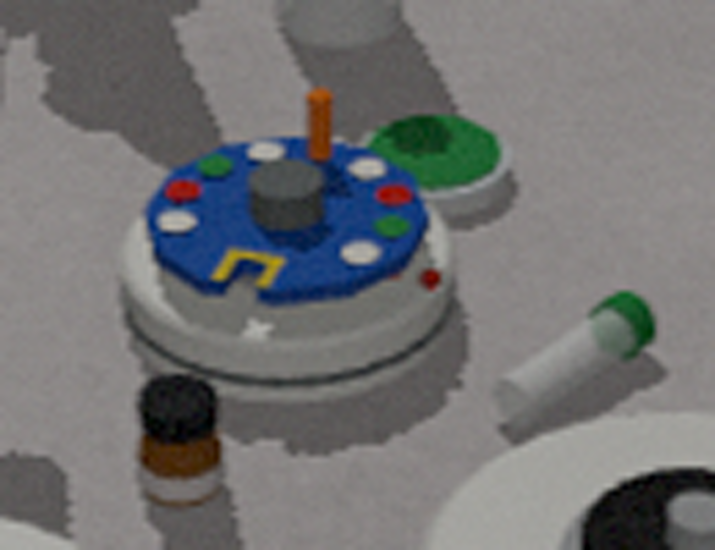

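```bash
cat >> h.py <<'E'
def cam(f):
    d=json.load(open('pics/'+f+'.json')); K=np.array(d['camera_matrix']); C=np.array(d['xyz']); Rm=R.from_euler('xyz',d['orientation'],degrees=True).as_matrix(); return K,C,Rm
def ray(f,u,z):
    K,C,Rm=cam(f); v=Rm@np.linalg.inv(K)@np.array([u[0],u[1],1.]); return C+v*(z-C[2])/v[2]
def proj(f,p):
    K,C,Rm=cam(f); q=K@(Rm.T@(np.array(p,float)-C)); return q[:2]/q[2]
def hsv(f): return cv2.cvtColor(np.load('pics/'+f+'.npy'),cv2.COLOR_RGB2HSV).astype(int)
def blobs(f,m,box,mina=3):
    x0,y0,x1,y1=box; M=np.zeros(m.shape,np.uint8); M[y0:y1,x0:x1]=m[y0:y1,x0:x1]
    n,l,st,c=cv2.connectedComponentsWithStats(M,connectivity=8)
    return [(tuple(np.round(c[i],2)),int(st[i,4]),st[i,:4].tolist()) for i in range(1,n) if st[i,4]>=mina]
BOX={'top':(180,180,252,250),'side':(232,145,302,215)}
def measure(f):
    v=f.rstrip('0123456789'); H=hsv(f); h,s,V=H[...,0],H[...,1],H[...,2]; b=BOX[v]; out={}
    out['blue']=blobs(f,(h>105)&(h<130)&(s>130),b,20)
    out['yellow']=blobs(f,(h>20)&(h<34)&(s>110)&(V>70),b)
    out['orange']=blobs(f,(h>5)&(h<17)&(s>150)&(V>90),b)
    out['red']=blobs(f,((h<5)|(h>172))&(s>110),b)
    out['grey']=blobs(f,(s<70)&(V<100),b,20)
    return out
E
python3 - <<'E'
from h import *
for f in('top0','side0'):
    for k,v in measure(f).items(): print(f,k,v)
E
```

```text
top0 blue [((np.float64(215.48), np.float64(212.53)), 1100, [192, 189, 47, 47])]
top0 yellow [((np.float64(231.22), np.float64(219.85)), 41, [227, 215, 11, 11])]
top0 orange [((np.float64(196.14), np.float64(201.71)), 7, [195, 201, 3, 3])]
top0 red [((np.float64(214.15), np.float64(192.77)), 13, [212, 191, 5, 4]), ((np.float64(231.2), np.float64(190.6)), 5, [230, 190, 3, 2]), ((np.float64(198.25), np.float64(203.75)), 4, [197, 203, 3, 2]), ((np.float64(205.67), np.float64(229.27)), 15, [204, 228, 5, 4])]
top0 grey [((np.float64(195.47), np.float64(188.41)), 96, [186, 180, 15, 18]), ((np.float64(241.71), np.float64(215.09)), 719, [216, 188, 36, 56]), ((np.float64(214.51), np.float64(211.13)), 106, [209, 206, 12, 11])]
side0 blue [((np.float64(266.81), np.float64(181.65)), 708, [242, 166, 51, 29])]
side0 yellow [((np.float64(259.93), np.float64(187.97)), 30, [254, 186, 12, 6])]
side0 orange [((np.float64(272.9), np.float64(161.78)), 41, [271, 156, 4, 13])]
side0 red [((np.float64(247.81), np.float64(174.06)), 16, [245, 173, 6, 3]), ((np.float64(286.19), np.float64(175.0)), 16, [284, 174, 6, 3]), ((np.float64(293.0), np.float64(190.2)), 10, [292, 189, 3, 4])]
side0 grey [((np.float64(241.86), np.float64(156.8)), 431, [232, 145, 23, 26]), ((np.float64(282.66), np.float64(154.3)), 356, [266, 145, 32, 21]), ((np.float64(266.65), np.float64(174.74)), 139, [261, 169, 13, 13]), ((np.float64(272.09), np.float64(207.61)), 478, [237, 191, 63, 24])]
```

```bash
cat >> h.py <<'E'
def disc(f,z=62.):
    v=f.rstrip('0123456789'); H=hsv(f); m=((H[...,0]>105)&(H[...,0]<130)&(H[...,1]>130)).astype(np.uint8)
    x0,y0,x1,y1=BOX[v]; M=np.zeros_like(m); M[y0:y1,x0:x1]=m[y0:y1,x0:x1]
    ys,xs=np.nonzero(M); P=np.array([ray(f,p,z)[:2] for p in zip(xs,ys)])
    hl=cv2.convexHull(P.astype(np.float32)); (c,rad)=cv2.minEnclosingCircle(hl); el=cv2.fitEllipse(hl); return c,rad,el
E
python3 - <<'E'
from h import *
np.set_printoptions(precision=1,suppress=True)
for f in('top0','side0'): print(f,disc(f))
print('hub',ray('top0',(214.5,211.1),82),ray('side0',(266.9,173.),82))
print('block top',[ray('top0',(231.2,190.6),z) for z in(38,44)],'side',[ray('side0',(293,190.2),z) for z in(38,44)])
print('notch yellow',ray('top0',(231.2,219.85),62),ray('side0',(259.9,188),62))
print('peg',ray('top0',(197,202.2),97),ray('side0',(272.9,161.8),82))
# white base circle / other bystanders
for n,f,u,z in(('petri','top0',(182,184),19),('jar','top0',(264,237),55),('tube','top0',(247,172),15)): print(n,ray(f,u,z))
E
```

```text
top0 ((501.73773193359375, 118.76575469970703), 75.33182525634766, ((502.125244140625, 119.24540710449219), (146.48361206054688, 148.5015106201172), 101.8036117553711))
side0 ((502.8852233886719, 112.33467864990234), 80.61111450195312, ((502.75872802734375, 112.59439849853516), (150.734619140625, 161.29225158691406), 168.67799377441406))
hub [500.8 118.   82. ] [503.9 114.3  82. ]
block top [array([575.1,  71.7,  38. ]), array([573.6,  71.1,  44. ])] side [array([575.5,  75.6,  38. ]), array([573.8,  67. ,  44. ])]
notch yellow [476.1  69.   62. ] [476.3  68.8  62. ]
peg [526.4 169.2  97. ] [531.2 174.6  82. ]
petri [604.9 233.9  19. ]
jar [421.7 -31.5  55. ]
tube [642.6  22.2  15. ]
```

```bash
python3 - <<'E'
from h import *
np.set_printoptions(precision=1,suppress=True)
print('TCP px',proj('top0',(227,555,210)),proj('side0',(227,555,210)))
for u in((222,120),(215,130),(253,122),(190,107),(125,128),(107,105),(153,112),(277,147)): print(u,ray('side0',u,0))
print('water top',ray('top0',(95,176),210),'micro top pts',[ray('top0',u,20) for u in((85,265),(75,215),(45,325))])
E
python3 - <<'E'
import cv2
a=cv2.imread('pics/top0.png')[160:400,0:160]; b=cv2.imread('pics/side0.png')[0:170,60:300]
cv2.imwrite('pics/z3.png',cv2.resize(a,None,fx=2.5,fy=2.5)); cv2.imwrite('pics/z4.png',cv2.resize(b,None,fx=3,fy=3))
E
```

```text
TCP px [ 39.1 308. ] [167.7  81.2]
(222, 120) [404.8 654.9   0. ]
(215, 130) [372.8 575.6   0. ]
(253, 122) [521.4 617.    0. ]
(190, 107) [284.8 796.    0. ]
(125, 128) [ 39.1 650.6   0. ]
(107, 105) [-50.6 874.2   0. ]
(153, 112) [138.  774.2   0. ]
(277, 147) [581.2 407.5   0. ]
water top [582.  433.5 210. ] micro top pts [array([348.9, 530.2,  20. ]), array([508.6, 573.8,  20. ]), array([170.2, 638.4,  20. ])]
```

View pics/z3.png

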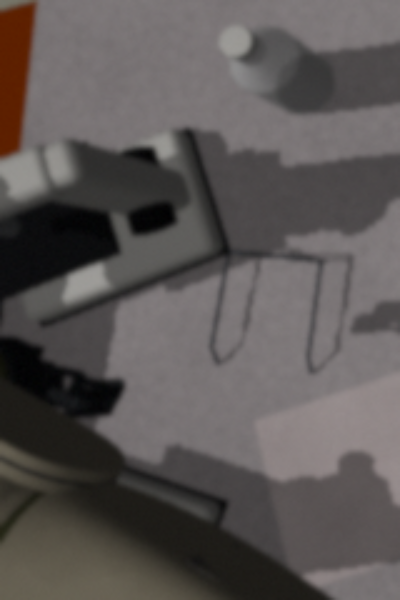

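View pics/z4.png

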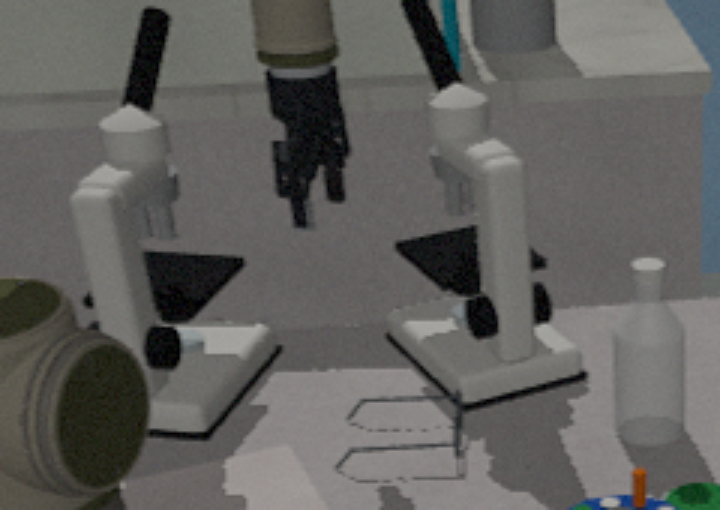

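>>> drive_tool --moves '[[[0,-25,3],0],[[0,-60,6],0],[[0,-100,10],-5],[[10,-140,10],-12],[[30,-175,10],-19],[[55,-205,10],-26],[[85,-232,10],-33],[[115,-255,10],-40]]' --fingers 40 --squeeze 20

```text
time: 0.77
tool_pos: [342.4, 298.5, 242.3]
tcp_rot: [180.0, 0.0, 117.5]
ft_force: [0.3, 0.9, 0.2]
finger_gap: 39.9
```

>>> drive_tool --moves '[[[24,-16,0],-7],[[50,-34,-8],-14],[[76,-52,-20],-21],[[102,-70,-32],-28],[[128,-88,-44],-35],[[152,-106,-56],-42],[[172,-120,-70],-49],[[187,-131,-82],-56]]'

```text
time: 1.43
tool_pos: [530.0, 167.7, 158.9]
tcp_rot: [-180.0, 0.0, 61.4]
ft_force: [0.4, 0.3, -0.4]
finger_gap: 39.9
```

```bash
python3 - <<'E'
from h import *
np.set_printoptions(precision=1,suppress=True)
s=snap('top','top1'); snap('side','side1'); q=r.sense(); print(q['tool_pos'],q['tcp_rot'],q['finger_gap'],q['time'])
print(disc('side1'),ray('side1',measure('side1')['yellow'][0][0],62), measure('side1')['orange'])
a=cv2.imread('pics/side1.png')[100:220,205:345]
cv2.imwrite('pics/z5.png',cv2.resize(a,None,fx=5,fy=5,interpolation=cv2.INTER_CUBIC))
E
```

```text
[528.8 167.  157. ] [-179.8    0.2   61.4] 39.5416607375634 1.5333
((481.6500244140625, 72.85614776611328), 124.70956420898438, ((487.37548828125, 75.37611389160156), (157.30433654785156, 250.92735290527344), 157.47976684570312)) [476.1  69.3  62. ] [((np.float64(272.83), np.float64(161.9)), 41, [271, 156, 4, 13])]
```

View pics/z5.png

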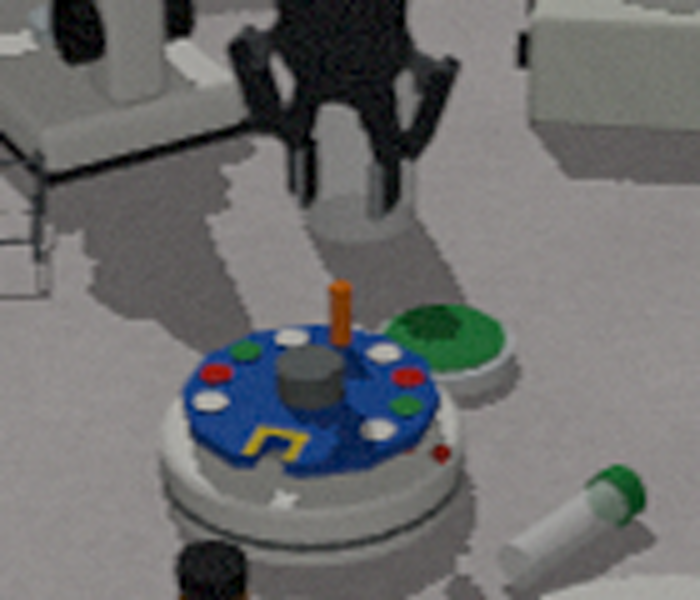

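View pics/top1.png

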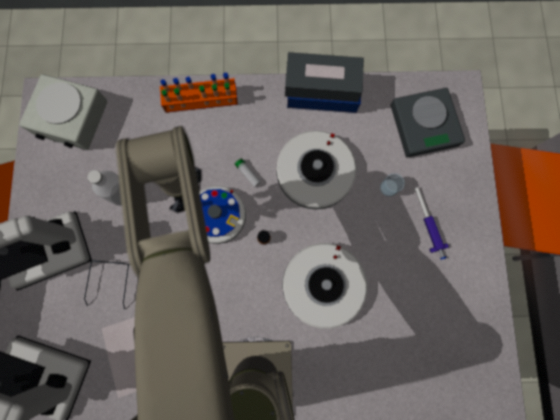

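>>> drive_tool --moves '[[[0,0,-20],0],[[0,0,-40],0],[[0,0,-54],0],[[0,0,-62],0],[[0,0,-65],0],[[0,0,-65],0],[[0,0,-65],0],[[0,0,-65],0]]'

```text
time: 2.2
tool_pos: [529.7, 169.8, 96.7]
tcp_rot: [179.9, -0.1, 61.8]
ft_force: [-0.7, -0.4, 0.9]
finger_gap: 39.9
```

>>> drive_tool --moves '[[[0,0,0],0],[[0,0,0],0],[[0,0,0],0],[[0,0,0],0],[[0,0,0],0],[[0,0,0],0],[[0,0,0],0],[[0,0,0],0]]' --fingers 24

```text
time: 2.87
tool_pos: [528.8, 169.5, 95.2]
tcp_rot: [-180.0, 0.0, 61.8]
ft_force: [0.0, 0.6, -0.2]
finger_gap: 24.1
```

```bash
python3 - <<'E'
from h import *
np.set_printoptions(precision=1,suppress=True)
snap('side','side2'); q=r.sense(); print(q['tool_pos'],q['tcp_rot'],q['finger_gap'],q['time'],q['ft_force'])
print(measure('side2')['yellow'])
a=cv2.imread('pics/side2.png')[120:220,205:345]
cv2.imwrite('pics/z6.png',cv2.resize(a,None,fx=5,fy=5,interpolation=cv2.INTER_CUBIC))
# arc plan
ax=np.array([502,118.]); p0=np.array([528.9,169.5])
for n in range(3):
    base=61.9+n*28
    b=ax+58*np.array([np.cos(np.radians(base)),np.sin(np.radians(base))])
    print([([round(float(t),1) for t in ax+58*np.array([np.cos(np.radians(base+3.5*k)),np.sin(np.radians(base+3.5*k))])-b],3.5*k) for k in range(1,9)])
E
```

```text
[528.8 169.4  95.2] [-180.     0.    61.8] 23.697976776762317 2.9167 [-0.   0.2 -0. ]
[((np.float64(260.13), np.float64(187.94)), 31, [254, 186, 13, 6])]
[([-3.2, 1.6], 3.5), ([-6.4, 2.9], 7.0), ([-9.8, 4.1], 10.5), ([-13.2, 5.1], 14.0), ([-16.6, 5.8], 17.5), ([-20.1, 6.4], 21.0), ([-23.7, 6.7], 24.5), ([-27.2, 6.8], 28.0)]
[([-3.5, -0.1], 3.5), ([-7.1, -0.4], 7.0), ([-10.6, -1.0], 10.5), ([-14.0, -1.7], 14.0), ([-17.4, -2.7], 17.5), ([-20.8, -3.8], 21.0), ([-24.1, -5.2], 24.5), ([-27.2, -6.7], 28.0)]
[([-3.1, -1.8], 3.5), ([-6.0, -3.7], 7.0), ([-8.9, -5.8], 10.5), ([-11.6, -8.1], 14.0), ([-14.2, -10.5], 17.5), ([-16.6, -13.1], 21.0), ([-18.8, -15.9], 24.5), ([-20.9, -18.7], 28.0)]
```

View pics/z6.png

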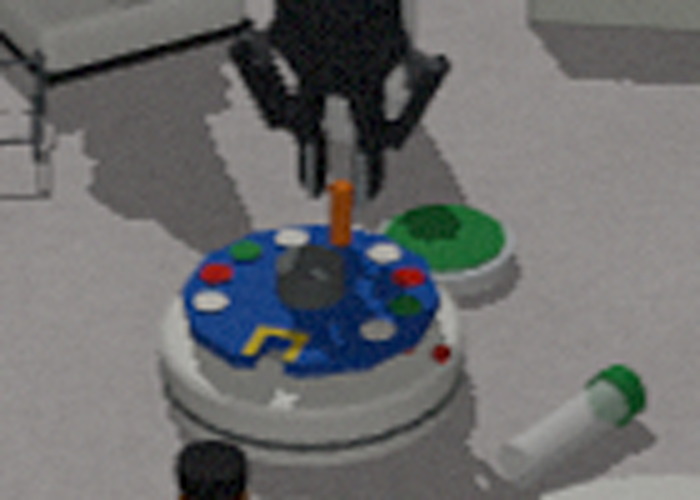

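```bash
python3 - <<'E'
from h import *
np.set_printoptions(precision=1,suppress=True)
def z(p): return (proj('side2',p)-[205,120])*5
for h in (62,73,82,95,102): print(h,z((529,169,h)))
d=np.array([np.cos(np.radians(-28.2)),np.sin(np.radians(-28.2)),0])
for s in(-1,1): print(z(np.array([528.8,169.4,73.2])+s*12*d),z(np.array([528.8,169.4,73.2])+s*20*d))
for n in('top','side'):
    f={'top':'top0','side':'side2'}[n]
    K,C,Rm=cam(f);print(n,C)
# triangulate peg top
from numpy.linalg import lstsq
H=hsv('side2');m=(H[...,0]>5)&(H[...,0]<17)&(H[...,1]>150)&(H[...,2]>90)
ys,xs=np.nonzero(m[140:200,260:290]);print(sorted(set(zip((ys+140).tolist(),(xs+260).tolist()))))
E
```

```text
62 [337.8 241.9]
73 [337.5 226.6]
82 [337.3 214. ]
95 [337.  195.6]
102 [336.8 185.6]
[318.6 222.8] [306.3 220.7]
[355.6 229.2] [368.  231.4]
top [ 262.7  -60.4 1312.6]
side [  339.3 -1124.4   870.2]
[(156, 272), (156, 273), (156, 274), (157, 271), (157, 272), (157, 273), (157, 274), (157, 275), (158, 271), (158, 272), (158, 273), (158, 274), (159, 272), (159, 273), (159, 274), (160, 272), (160, 273), (160, 274), (161, 272), (161, 273), (161, 274), (162, 271), (162, 272), (162, 273), (162, 274), (163, 272), (163, 273), (163, 274), (164, 272), (164, 273), (164, 274), (165, 272), (165, 273), (165, 274), (166, 272), (166, 273), (166, 274), (167, 272), (167, 273), (167, 274), (168, 272), (168, 273), (168, 274)]
```

```bash
python3 - <<'E'
from h import *
a=cv2.imread('pics/side2.png')[120:180,240:310]
a=cv2.convertScaleAbs(a,alpha=2.2,beta=20)
a=cv2.resize(a,None,fx=10,fy=10,interpolation=cv2.INTER_CUBIC)
d=np.array([np.cos(np.radians(-28.2)),np.sin(np.radians(-28.2)),0])
for s in(-1,1):
  for t in (0,20,42):
    p=(proj('side2',np.array([528.8,169.4,73.2+t])+s*12*d)-[239.5,119.5])*10
    cv2.circle(a,tuple(int(x) for x in p),4,(255,0,255),-1)
cv2.imwrite('pics/z7.png',a)
E
```

```text
(no output)
```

View pics/z7.png

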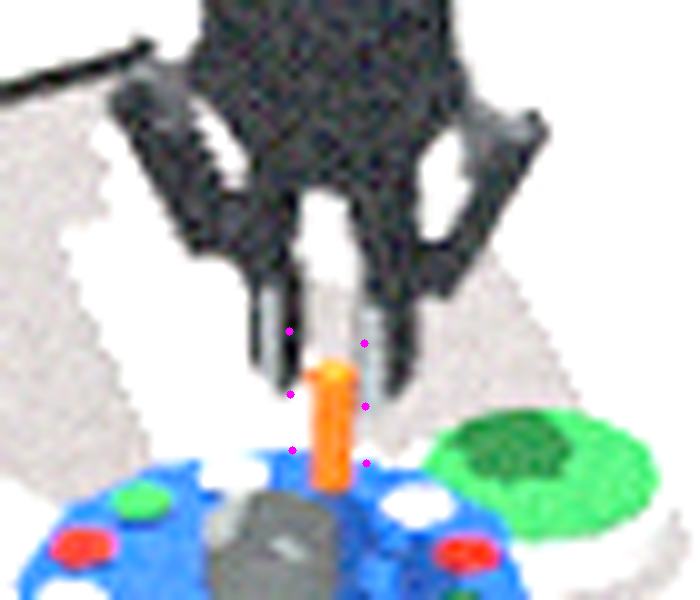

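```bash
python3 - <<'E'
from h import *
snap('top','top2')
a=cv2.imread('pics/top2.png')[175:245,160:250]
a=cv2.convertScaleAbs(a,alpha=2,beta=10)
a=cv2.resize(a,None,fx=8,fy=8,interpolation=cv2.INTER_CUBIC)
d=np.array([np.cos(np.radians(-28.2)),np.sin(np.radians(-28.2)),0])
for s in(-1,1):
  for t,c in ((0,(255,0,255)),(20,(0,255,255))):
    p=(proj('top2',np.array([528.8,169.4,73.2+t])+s*12*d)-[159.5,174.5])*8
    cv2.circle(a,tuple(int(x) for x in p),4,c,-1)
cv2.imwrite('pics/z8.png',a)
E
```

```text
(no output)
```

View pics/z8.png

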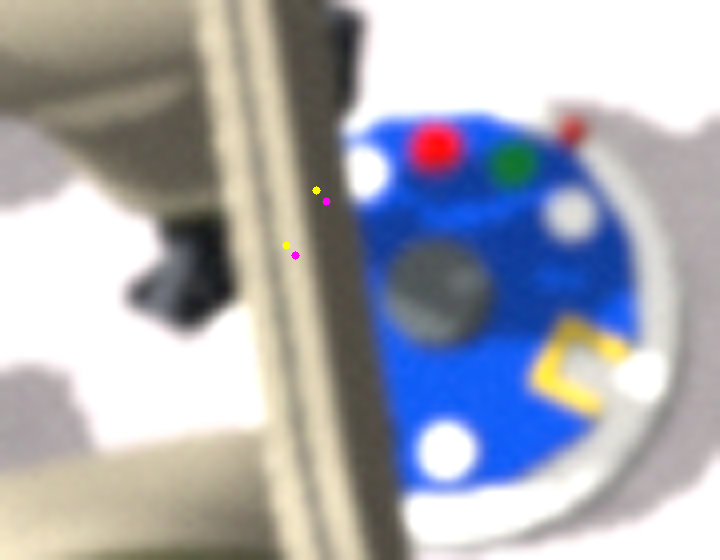

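>>> drive_tool --moves '[[[0,0,-2],0],[[0,0,-4],0],[[0,0,-6],0],[[0,0,-8],0],[[0,0,-8],0],[[0,0,-8],0],[[0,0,-8],0],[[0,0,-8],0]]'

```text
time: 3.63
tool_pos: [528.9, 169.5, 87.4]
tcp_rot: [180.0, -0.0, 61.8]
ft_force: [-0.3, -0.7, 0.6]
finger_gap: 23.9
```

```bash
python3 - <<'E'
from h import *
snap('side','side3');print(r.sense()['ft_force'])
a=cv2.imread('pics/side3.png')[120:180,240:310]
a=cv2.convertScaleAbs(a,alpha=2.2,beta=20)
a=cv2.resize(a,None,fx=10,fy=10,interpolation=cv2.INTER_CUBIC)
d=np.array([np.cos(np.radians(-28.2)),np.sin(np.radians(-28.2)),0])
for s in(-1,1):
  for t in (65,75,85,95):
    p=(proj('side3',np.array([528.8,169.4,t])+s*18*d)-[239.5,119.5])*10
    cv2.circle(a,tuple(int(x) for x in p),4,(255,0,255),-1)
cv2.imwrite('pics/z9.png',a)
E
```

```text
[-0.24905065  0.42828764  0.08290427]
```

View pics/z9.png

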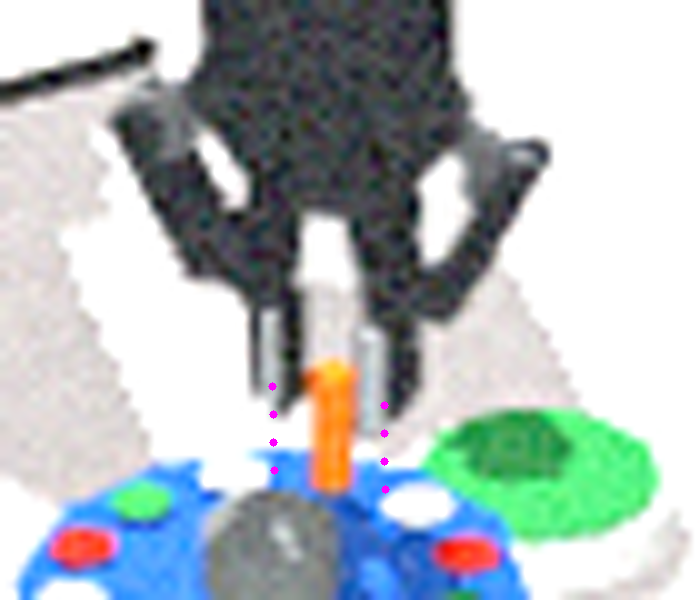

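>>> drive_tool --moves '[[[-3.2,1.6,0],3.5],[[-6.4,2.9,0],7],[[-9.8,4.1,0],10.5],[[-13.2,5.1,0],14],[[-16.6,5.8,0],17.5],[[-20.1,6.4,0],21],[[-23.7,6.7,0],24.5],[[-27.2,6.8,0],28]]'

```text
time: 4.35
tool_pos: [501.7, 176.3, 87.5]
tcp_rot: [180.0, 0.0, 90.0]
ft_force: [0.2, 0.5, -0.2]
finger_gap: 23.9
```

```bash
python3 - <<'E'
from h import *
np.set_printoptions(precision=1,suppress=True)
snap('side','side4');snap('top','top4');q=r.sense();print(q['tool_pos'],q['tcp_rot'],q['ft_force'])
print(measure('side4')['yellow'],measure('top4')['yellow'],measure('side4')['orange'])
a=cv2.imread('pics/side4.png')[120:220,205:345]
cv2.imwrite('pics/z10.png',cv2.resize(a,None,fx=5,fy=5,interpolation=cv2.INTER_CUBIC))
E
```

```text
[501.4 176.3  87.4] [180.   -0.   89.9] [0.5 0.4 0.4]
[((np.float64(266.6), np.float64(188.36)), 25, [262, 186, 11, 6])] [((np.float64(232.68), np.float64(213.74)), 31, [230, 210, 9, 9])] [((np.float64(265.56), np.float64(161.56)), 48, [264, 156, 4, 13])]
```

View pics/z10.png

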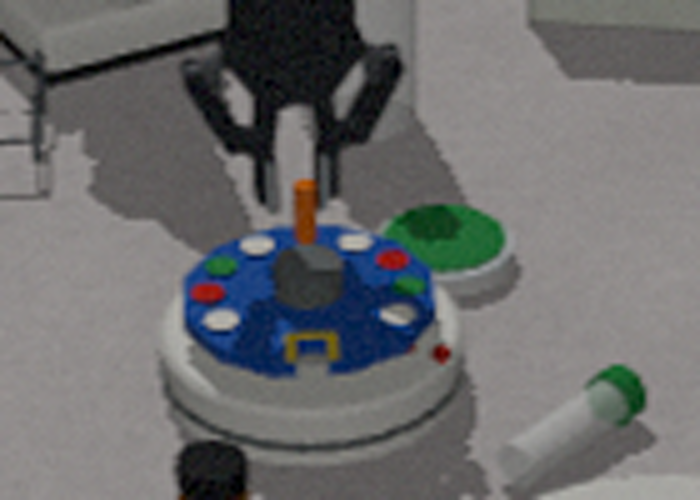

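The notch now sits at side pixel (267,188): the carousel has turned about 23°, pushed by the trailing finger. I'll keep going.

>>> drive_tool --moves '[[[-3.5,-0.1,0],3.5],[[-7.1,-0.4,0],7],[[-10.6,-1.0,0],10.5],[[-14.0,-1.7,0],14],[[-17.4,-2.7,0],17.5],[[-20.8,-3.8,0],21],[[-24.1,-5.2,0],24.5],[[-27.2,-6.7,0],28]]'

```text
time: 5.12
tool_pos: [474.8, 169.5, 87.6]
tcp_rot: [180.0, 0.0, 117.8]
ft_force: [0.8, -0.1, -0.1]
finger_gap: 23.5
```

>>> drive_tool --moves '[[[-3.1,-1.8,0],3.5],[[-6.0,-3.7,0],7],[[-8.9,-5.8,0],10.5],[[-11.6,-8.1,0],14],[[-14.2,-10.5,0],17.5],[[-16.6,-13.1,0],21],[[-18.8,-15.9,0],24.5],[[-20.9,-18.7,0],28]]'

```text
time: 5.78
tool_pos: [453.8, 150.8, 87.6]
tcp_rot: [180.0, 0.0, 145.8]
ft_force: [0.8, -0.7, -1.0]
finger_gap: 24.2
```

```bash
cat >> h.py <<'E'
def notch(f):
    P=[ray(f,b[0],62) for b in measure(f)['yellow']]; ax=np.array([502,118.])
    for p in P: print(f,'notch',p[:2].round(1),'ang',np.degrees(np.arctan2(p[1]-ax[1],p[0]-ax[0])).round(1),'r',np.hypot(*(p[:2]-ax)).round(1))
E
python3 - <<'E'
from h import *
np.set_printoptions(precision=1,suppress=True)
snap('side','side5');snap('top','top5');q=r.sense();print(q['tool_pos'],q['tcp_rot'],q['ft_force'],q['time'])
for f in('top0','side0','top4','side4','top5','side5'): notch(f)
a=cv2.imread('pics/side5.png')[140:220,215:315]; b=cv2.imread('pics/top5.png')[170:250,170:270]
cv2.imwrite('pics/z11.png',cv2.resize(np.hstack([a,b]),None,fx=4,fy=4,interpolation=cv2.INTER_CUBIC))
E
```

```text
[453.7 150.6  87.5] [180.    0.  145.7] [-0.  -0.3  0. ] 5.8833
top0 notch [476.1  69. ] ang -117.8 r 55.5
side0 notch [476.4  68.9] ang -117.5 r 55.4
top4 notch [495.2  64.5] ang -97.2 r 54.0
side4 notch [495.2  63.6] ang -97.2 r 54.9
top5 notch [546.3  81.8] ang -39.2 r 57.2
side5 notch [546.9  81.4] ang -39.2 r 58.0
```

View pics/z11.png

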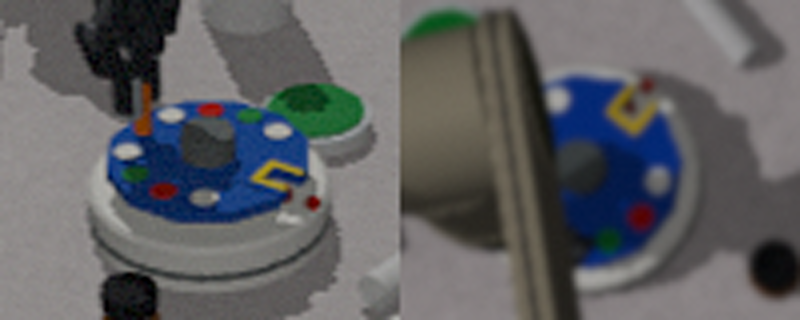

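```bash
python3 - <<'E'
import numpy as np
f=lambda a:58*np.array([np.cos(np.radians(a)),np.sin(np.radians(a))])
for k in range(1,7): print(k,(f(145.9+k)-f(145.9)).round(1))
E
```

```text
1 [-0.6 -0.8]
2 [-1.1 -1.7]
3 [-1.6 -2.6]
4 [-2.2 -3.4]
5 [-2.7 -4.3]
6 [-3.1 -5.2]
```

>>> drive_tool --moves '[[[-0.6,-0.8,0],1],[[-1.1,-1.7,0],2],[[-1.6,-2.6,0],3],[[-2.2,-3.4,0],4],[[-2.7,-4.3,0],5],[[-2.9,-4.7,0],5.5],[[-2.9,-4.7,0],5.5],[[-2.9,-4.7,0],5.5]]'

```text
time: 6.55
tool_pos: [450.6, 146.1, 87.2]
tcp_rot: [-180.0, -0.0, 151.3]
ft_force: [0.2, 0.1, 0.2]
finger_gap: 24.0
```

```bash
python3 - <<'E'
from h import *
snap('side','side6');snap('top','top6');q=r.sense();print(q['tool_pos'],q['tcp_rot'],q['ft_force'],q['time'])
for f in('top6','side6'): notch(f);print(measure(f)['yellow'],measure(f)['red'])
a=cv2.imread('pics/side6.png')[165:215,255:305]; b=cv2.imread('pics/top6.png')[180:230,205:255]
cv2.imwrite('pics/z12.png',cv2.resize(np.hstack([a,b]),None,fx=8,fy=8,interpolation=cv2.INTER_CUBIC))
E
```

```text
[450.58941494 146.12506085  87.22068273] [-1.79990640e+02 -7.97852214e-03  1.51261471e+02] [ 0.21832508 -0.14347608  0.07419112] 6.65
top6 notch [549.1  86.4] ang -33.8 r 56.7
[((np.float64(225.68), np.float64(196.93)), 44, [221, 191, 11, 11])] [((np.float64(231.4), np.float64(190.8)), 5, [231, 190, 2, 3]), ((np.float64(231.29), np.float64(222.5)), 14, [230, 221, 4, 4])]
side6 notch [550.5  87.3] ang -32.3 r 57.3
[((np.float64(284.0), np.float64(182.1)), 29, [280, 179, 12, 7])] [((np.float64(265.31), np.float64(167.0)), 13, [263, 166, 5, 3]), ((np.float64(257.5), np.float64(187.88)), 16, [255, 187, 6, 3]), ((np.float64(292.75), np.float64(190.25)), 8, [292, 189, 3, 4])]
```

View pics/z12.png

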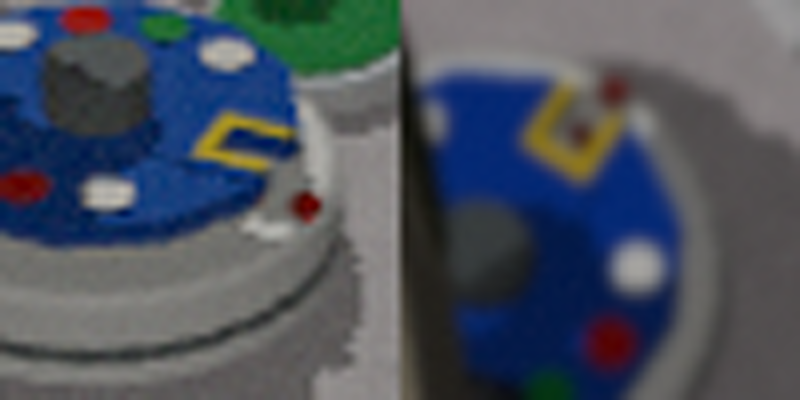

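>>> drive_tool --moves '[[[0.8,1.2,0],-1.5],[[1.4,2.1,0],-2.5],[[1.4,2.1,0],-2.5],[[1.4,2.1,8],-2.5],[[1.4,2.1,25],-2.5],[[1.4,2.1,45],-2.5],[[1.4,2.1,60],-2.5],[[1.4,2.1,65],-2.5]]'

```text
time: 7.32
tool_pos: [453.7, 148.6, 155.7]
tcp_rot: [179.8, 0.2, 148.8]
ft_force: [-0.5, -0.5, -0.6]
finger_gap: 23.7
```

>>> drive_tool --moves '[[[10,-6,0],0],[[22,-13,0],0],[[36,-22,0],0],[[46,-28,0],0],[[49.9,-30.3,0],0],[[49.9,-30.3,-5],0],[[49.9,-30.3,-10],0],[[49.9,-30.3,-10],0]]' --fingers 0

```text
time: 7.98
tool_pos: [500.5, 118.0, 140.2]
tcp_rot: [-179.9, -0.1, 148.8]
ft_force: [-1.3, -0.7, -0.0]
finger_gap: 0.4
```

```bash
python3 - <<'E'
from h import *
snap('side','side7');snap('top','top7');q=r.sense();print(q['tool_pos'],q['tcp_rot'],q['ft_force'],q['time'],q['finger_gap'])
for f in('top7','side7'): notch(f)
a=cv2.imread('pics/side7.png')[120:220,225:325]; b=cv2.imread('pics/top7.png')[160:260,170:270]
a=np.hstack([a,b]);a=cv2.convertScaleAbs(a,alpha=1.8,beta=10)
cv2.imwrite('pics/z13.png',cv2.resize(a,None,fx=4,fy=4,interpolation=cv2.INTER_CUBIC))
E
```

```text
[501.02104095 118.24027046 141.47434278] [-1.79948148e+02 -7.54104579e-02  1.48812062e+02] [-0.60625422  0.10399407 -0.72790774] 8.0833 0.5049943541234508
top7 notch [549.6  86.9] ang -33.1 r 56.9
side7 notch [550.4  87.5] ang -32.2 r 57.2
```

View pics/z13.png

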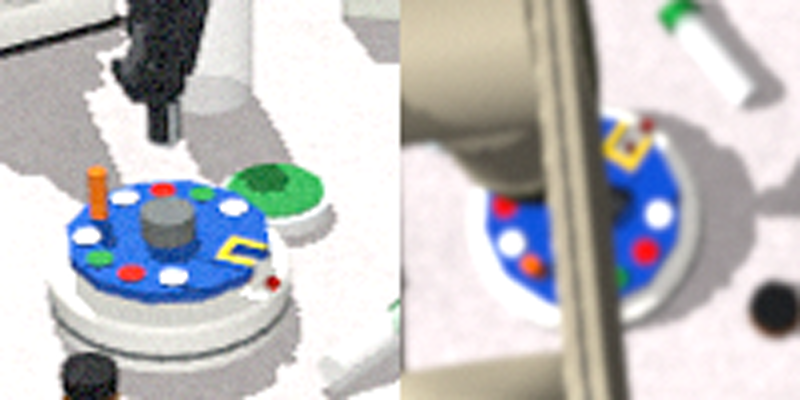

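>>> drive_tool --moves '[[[0.5,0,-12],0],[[0.5,0,-24],0],[[0.5,0,-32],0],[[0.5,0,-34],0],[[0.5,0,-35],0],[[0.5,0,-36],0],[[0.5,0,-37],0],[[0.5,0,-38],0]]'

```text
time: 8.75
tool_pos: [502.9, 118.0, 104.7]
tcp_rot: [180.0, 0.0, 148.8]
ft_force: [0.1, 0.2, 0.9]
finger_gap: -0.2
```

>>> drive_tool --moves '[[[0,0,-1],0],[[0,0,-2],0],[[0,0,-3],0],[[0,0,-4],0],[[0,0,-5],0],[[0,0,-6],0],[[0,0,-7],0],[[0,0,-7],0]]'

```text
time: 9.42
tool_pos: [502.3, 117.9, 97.0]
tcp_rot: [-180.0, -0.0, 148.8]
ft_force: [-0.5, -0.2, -0.1]
finger_gap: -0.2
```

```bash
python3 - <<'E'
from h import *
snap('side','side8');q=r.sense();print(q['tool_pos'],q['tcp_rot'],q['ft_force'],q['time'],q['finger_gap'])
for f in('side8',): notch(f)
a=cv2.imread('pics/side8.png')[120:220,225:325]
a=cv2.convertScaleAbs(a,alpha=1.8,beta=10)
cv2.imwrite('pics/z14.png',cv2.resize(a,None,fx=5,fy=5,interpolation=cv2.INTER_CUBIC))
E
```

```text
[502.34603992 117.94942683  97.11339754] [-1.79989609e+02 -1.46554443e-02  1.48778202e+02] [0.7093897  1.12699969 0.78323041] 9.4667 -0.29819673777433825
side8 notch [550.4  87.5] ang -32.2 r 57.2
```

View pics/z14.png

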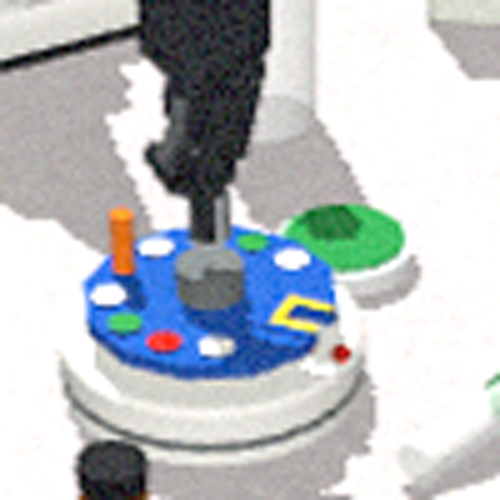

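>>> drive_tool --moves '[[[0,0,-1],0],[[0,0,-2],0],[[0,0,-3],0],[[0,0,-4],0],[[0,0,-5],0],[[0,0,-6],0],[[0,0,-7],0],[[0,0,-7],0]]'

```text
time: 10.13
tool_pos: [502.3, 117.9, 90.0]
tcp_rot: [-180.0, -0.0, 148.8]
ft_force: [-0.0, -0.5, 0.4]
finger_gap: -0.1
```

>>> drive_tool --moves '[[[0,0,-1],0],[[0,0,-2],0],[[0,0,-3],0],[[0,0,-4],0],[[0,0,-5],0],[[0,0,-6],0],[[0,0,-6],0],[[0,0,-6],0]]'

```text
time: 10.8
tool_pos: [502.4, 118.0, 84.2]
tcp_rot: [-180.0, -0.0, 148.8]
ft_force: [-0.7, -0.5, 0.0]
finger_gap: -0.2
```

```bash
python3 - <<'E'
from h import *
snap('side','side9');q=r.sense();print(q['tool_pos'],q['tcp_rot'],q['ft_force'],q['time'],q['finger_gap'])
for f in('side9',): notch(f)
a=cv2.imread('pics/side9.png')[120:220,225:325]
a=cv2.convertScaleAbs(a,alpha=1.8,beta=10)
cv2.imwrite('pics/z15.png',cv2.resize(a,None,fx=5,fy=5,interpolation=cv2.INTER_CUBIC))
E
```

```text
[502.47802759 117.97873647  84.29524761] [ 1.79999770e+02 -1.31633482e-06  1.48782847e+02] [-0.30407134  0.98025052  0.0833737 ] 10.85 0.051442123271564215
side9 notch [550.4  87.2] ang -32.5 r 57.4
```

View pics/z15.png

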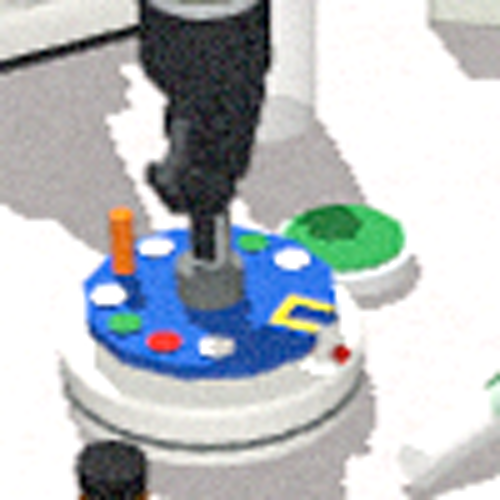

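>>> drive_tool --moves '[[[0,0,-1],0],[[0,0,-2],0],[[0,0,-3],0],[[0,0,-4],0],[[0,0,-5],0],[[0,0,-5],0],[[0,0,-5],0],[[0,0,-5],0]]'

```text
time: 11.52
tool_pos: [502.6, 118.0, 79.3]
tcp_rot: [180.0, 0.0, 148.8]
ft_force: [0.9, -0.7, 2.6]
finger_gap: 0.5
```

```bash
python3 - <<'E'
from h import *
snap('side','side10');q=r.sense();print(q['tool_pos'],q['ft_force'],q['time'],q['finger_gap'])
for f in('side10',): notch(f)
a=cv2.imread('pics/side10.png')[120:220,225:325]
a=cv2.convertScaleAbs(a,alpha=1.8,beta=10)
cv2.imwrite('pics/z16.png',cv2.resize(a,None,fx=5,fy=5,interpolation=cv2.INTER_CUBIC))
E
```

```text
[502.64897758 117.95301295  79.33324245] [-0.27033025  1.25463959  2.61587954] 11.5667 0.07776910801734462
side10 notch [549.5  81.9] ang -37.2 r 59.7
```

View pics/z16.png

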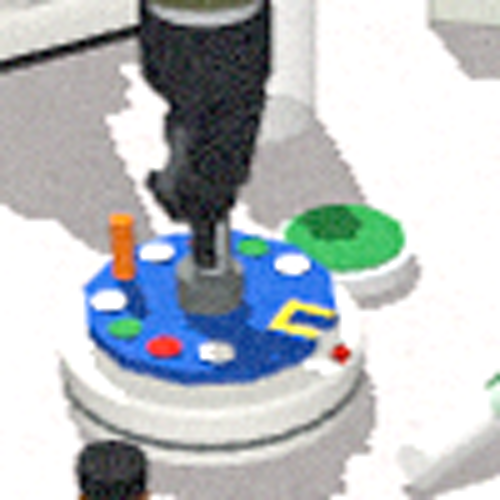

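>>> drive_tool --moves '[[[0,0,-1],0],[[0,0,-2],0],[[0,0,-3],0],[[0,0,-4],0],[[0,0,-5],0],[[0,0,-6],0],[[0,0,-6.5],0],[[0,0,-6.5],0]]'

```text
time: 12.23
tool_pos: [502.7, 118.0, 73.1]
tcp_rot: [180.0, 0.0, 148.8]
ft_force: [-1.0, 0.6, 7.4]
finger_gap: -0.0
```

```bash
python3 - <<'E'
from h import *
snap('side','side11');q=r.sense();print(q['tool_pos'],q['ft_force'],q['time'],q['finger_gap'])
for f in('side9','side10','side11',): notch(f);print(measure(f)['yellow'],measure(f)['orange'],measure(f)['blue'])
E
```

```text
[502.67339323 117.98627571  73.05796087] [-0.96496456  0.79349473  6.41069116] 12.2833 0.08635777735003895
side9 notch [550.4  87.2] ang -32.5 r 57.4
[((np.float64(284.0), np.float64(182.13)), 30, [280, 179, 12, 7])] [((np.float64(248.89), np.float64(167.51)), 45, [247, 162, 5, 13])] [((np.float64(266.6), np.float64(182.1)), 707, [242, 166, 50, 30])]
side10 notch [549.5  81.9] ang -37.2 r 59.7
[((np.float64(284.0), np.float64(183.13)), 30, [280, 180, 12, 7])] [((np.float64(249.06), np.float64(168.51)), 47, [247, 163, 5, 13])] [((np.float64(266.55), np.float64(182.97)), 719, [242, 166, 50, 31])]
side11 notch [547.7  71.5] ang -45.5 r 65.2
[((np.float64(284.0), np.float64(185.12)), 34, [279, 182, 13, 7])] [((np.float64(249.22), np.float64(170.61)), 46, [247, 165, 5, 13])] [((np.float64(266.66), np.float64(185.09)), 700, [243, 169, 49, 30])]
```

>>> drive_tool --moves '[[[0,0,-0.5],0],[[0,0,-1],0],[[0,0,-1.5],0],[[0,0,-2],0],[[0,0,-2],0],[[0,0,-2],0],[[0,0,-2],0],[[0,0,-2],0]]'

```text
time: 12.95
tool_pos: [502.8, 118.0, 73.0]
tcp_rot: [180.0, 0.0, 148.8]
ft_force: [-9.9, -1.2, 24.5]
finger_gap: 0.2
```

>>> drive_tool --moves '[[[0,0,1],0],[[0,0,2],0],[[0,0,4],0],[[0,0,10],0],[[0,0,25],0],[[0,0,45],0],[[0,0,65],0],[[0,0,80],0]]'

```text
time: 13.62
tool_pos: [502.5, 118.0, 152.2]
tcp_rot: [180.0, 0.0, 148.8]
ft_force: [0.3, 0.3, 0.2]
finger_gap: -0.2
```

>>> drive_tool --moves '[[[0,0,20],0],[[-10,0,40],0],[[-35,15,60],0],[[-65,40,60],0],[[-95,65,60],0],[[-115,80,60],0],[[-120,85,60],0],[[-120,85,60],0]]'

```text
time: 14.28
tool_pos: [381.3, 204.0, 210.8]
tcp_rot: [180.0, -0.0, 148.9]
ft_force: [-0.5, -0.0, 0.0]
finger_gap: -0.4
```

```bash
python3 - <<'E'
from h import *
snap('side','side12');snap('top','top12');q=r.sense();print(q['tool_pos'],q['ft_force'],q['time'])
for f in('side12','top12'):
    for b in measure(f)['yellow']:
        p=ray(f,b[0],52);print(f,p,np.degrees(np.arctan2(p[1]-118,p[0]-502)))
    print(measure(f)['red'])
a=cv2.imread('pics/side12.png')[140:220,225:325]; b=cv2.imread('pics/top12.png')[170:250,170:270]
cv2.imwrite('pics/z17.png',cv2.resize(np.hstack([a,b]),None,fx=4,fy=4,interpolation=cv2.INTER_CUBIC))
E
```

```text
[382.86615631 202.69535367 210.8057071 ] [-0.15876233 -0.07666972 -0.41075579] 14.3833
side12 [550.05757266  86.6680427   52.        ] -33.103028509250734
[((np.float64(265.14), np.float64(170.07)), 14, [263, 169, 5, 3]), ((np.float64(257.5), np.float64(190.67)), 18, [255, 189, 6, 4]), ((np.float64(292.7), np.float64(190.3)), 10, [291, 189, 4, 4])]
top12 [548.81195287  87.11078639  52.        ] -33.419119631178226
[((np.float64(231.17), np.float64(190.83)), 6, [230, 190, 3, 3]), ((np.float64(196.5), np.float64(211.29)), 14, [195, 210, 4, 4]), ((np.float64(231.46), np.float64(222.85)), 13, [230, 221, 4, 4]), ((np.float64(201.4), np.float64(226.2)), 5, [201, 225, 2, 4])]
```

View pics/z17.png

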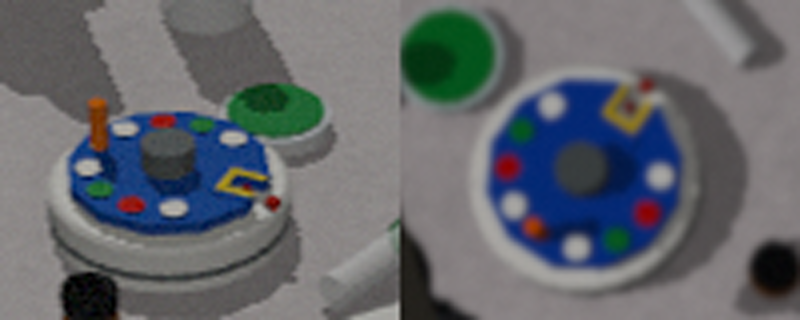

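The carousel is down and level, and the red pin shows inside the notch in both views. With the disc top taken at its home height of 52 mm, the two views agree on the notch position to about 1.3 mm. The hand is clear, so I'm handing in.

```bash
python3 -c "
from bench import r
print(r.hand_in())"
```

```text
the job is handed in; nothing more can be done
None
```

I turned the carousel about 85° by its orange peg until the notch stood over the red pin. I then pressed it down at the hub with closed fingers, lifted straight off, and handed in at about 14.4 s. No verdict was reported.

**Last checks:**
- **Alignment:** the notch direction measured −33.1° (side view) and −33.4° (top view), against about −32.7° for the pin's marker block. The pin is visible inside the notch in both views.
- **Seating:** the carousel went down about 10 mm. It then held firm, with the press force rising from about 7 N to 24.5 N without further travel. It looks level in the pictures, though I did not measure tilt.
- **Clearance:** the hand is about 145 mm away horizontally and well above the carousel, and the wrist force is back to about 0. The petri dish, stain jar and tube look unmoved in the close-ups. I did not re-measure the other bystanders.

**One disagreement:** the fingertips reached only about 1–2 mm past the TCP, not the stated 22 mm. I went by the pictures and the contact force instead.

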